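# Contact check of a module on three sides

### The arm

A 6-joint arm with a two-finger parallel gripper is mounted at the origin on a cart in front of the work surface, level with it; the furniture and walls round the work are solid. World frame = base frame: x ahead of the robot, y to its left, z up, the work surface at z = 0. Lengths are in m, angles in rad, forces in N, time in s.
With the tool pointing down it reaches from about 0.35 to 0.875 m from the base axis. Payload 4.2 kg.
Tool frame: the origin (TCP) lies between the finger pads; the fingertips stand robot.tip_extent ahead of it and the grasp point (between the pads) lies 2 mm behind it (robot.tip_extent is the distance from the TCP to the fingertips, in m); z points along the fingers, y is the line along which they close (so a half turn about z gives the same grasp; the last joint's range is limited). The gripper opens to 85 mm and grips with 20 to 120 N. Pads are 22 mm wide; open, the fingers measure 114 mm over their backs; the gripper's body (76 mm by 85 mm) begins 54 mm behind the grasp point. The pads swing forward as they close: fully open they stand 13 mm farther back than shut.
Start: joints at [-0.928, 0.385, 0.008, 0, -1.194, -0.259], TCP at [0.234, -0.58, 0.248] pointing down, gripper open.
Joint ranges: [-3.14, 3.14], [-1.21, 2.06], [-1.07, 1.41], [-3.16, 2.05], [-2.99, -0.16], [-3.1, 3.1]. Speed limits (rad/s): [2.79, 2.79, 3.14, 3.14, 3.14, 3.14].

### API

Orientations are given as [roll, pitch, yaw] about the fixed x, y, z axes, in that order (R = Rz(yaw) Ry(pitch) Rx(roll)).
In Python, from cell import robot gives the robot as it stands.
- The arm moves only by the tool carry_out, never from a script. Its argument "series" is a list of rows, each a list of 7 numbers: the finger opening in mm, from 0 to 85.4, then the shift along the tool's x, y, z in mm, then the turn, a rotation vector about the tool's x, y, z in rad. A call has 1 to 20 rows; each row is the pose to reach, as a shift and turn from the pose commanded when the call began, along the tool's axes at that moment; what a row does not reach only later rows make up. A row lasts 1/12 s, in which the tool goes at most 41.7 mm and 7.16 degrees, less where a joint would pass 70% of its speed; a pose out of reach is approached as far as the arm can. A call with a gripper value outside its range is refused whole. The fingers move at their own pace and stop on an object; the grip force is fixed at half the most. Time passes only in rows, so rows that repeat a pose let the fingers close. It gives the time, the measured TCP pose, the force, the opening and the grip force at its end, in the units of the state.
- robot.read_state(): the state, without advancing time (a new reading comes with each control period).
- robot.camera(name): name is "scene" or "top"; returns a dict with "color" (420x560x3 uint8, red, green, blue), "vfov" (degrees; the focal length in pixels is half the picture's height over the tangent of half this angle, whatever the lens; pixels are square), "cx", "cy" (the principal point, pixels), "rvec" (rotation vector, rad) and "tvec" (3), from world to camera coordinates, as OpenCV has them. Camera axes: x right, y down, z forward; pixel columns grow to the right and rows downward; lengths in m; the calibration is good to about 2 mm. A picture is of the moment at which its call begins. There is no depth.
- robot.finish_job(): hands the job in; it is judged then, once.
Trained networks look in the newest picture that a camera, given by its name, has taken for a name from the list of things; names that differ only in an ending like _2 or _b are one class to them, and where a whole thing is asked for, a point or a joint stands for the part that bears it (a point fixed in the world has none). Each returns a list of dicts, best first, with "confidence" (0 to 1); they miss things now and then, are a little off and sometimes report something else, mostly with a low value. They report only what shows in the picture. A call takes as long as a camera call.
- robot.trace(query, camera): "region" (420x560 bool, what is visible of it).
- robot.spot_point(query, camera): "at" ([x, y, z] in m, in the coordinates of the camera as it stood for that picture, good to about 4 mm: a listed point, or the origin of a listed thing).
The state is a dict: "time_s": time; "qpos": joint angles; "qd": joint speeds; "tau": joint torques, N m; "tcp_pos": TCP position; "tool_rot": TCP orientation; "ft_force": force on the tool from outside, world axes, zero at the start; "ft_torque": the same for the moment, N m; "finger_gap": finger opening in m; "grasp_force": force on a finger pad.
Only numpy, scipy, OpenCV 4.12 (cv2) and the standard library are available. Lean on these libraries where they do the work, as an engineer would, in place of code of your own. Each camera call takes 0.05 s, during which the arm holds its last target. There are 200 camera calls.

### The job

Check the aluminium module at the contact tester: hold each coloured stud in turn, first red, then yellow, then blue, squarely and centrally against the tester's sloping spring pin and gently push the pin fully home for half a second before backing off. Then stand the module upright in the green tray, let go of it, and leave the other things on the counter where they are.

Things in the scene. Friction and masses are not known exactly. Their poses are not given: they have to be found in the camera images.
- module: upright square aluminium case 50 x 50 mm, 110 mm high (top 3 mm: grey lid 46 mm square), 0.25 to 0.5 kg. Origin: centre of the underside, z up. Yellow stud on its +x side, red on +y, blue on -y, none on -x; bars of these colours along the lid's edges and high on those sides. Studs: flush discs 22 mm across, centred 36 mm above the underside
- red_stud (a point): centre of the red stud's face (module frame 0, 25, 36 mm)
- yellow_stud (a point): centre of the yellow stud's face (module frame 25, 0, 36 mm)
- blue_stud (a point): centre of the blue stud's face (module frame 0, -25, 36 mm)
- tester: contact tester, fixed: grey foot 100 x 100 x 12 mm, at its middle a post 22 mm across, 177 mm high, that carries the blue head. Origin: centre of the foot's underside, z up; the pin points towards its -x side (roughly to the robot) and 30 degrees downward
- test_head: the tester's blue head, a cylinder 42 mm across. Origin: centre of its front face, 163 mm above the counter; z points out along the pin (30 degrees below level, towards the robot), x slopes up and back towards the robot (60 degrees above level), y level. 21 to 51 mm behind the front face: a black block 50 mm wide (y) with a knob out to y = -47 mm
- contact_pin (a joint): spring pin on the head's z axis (flat copper tip 16 mm across) in a brass sleeve 24 mm across; sleeve clamped at an unknown setting, so the free tip stands 30 to 50 mm out from the head's origin, 20 mm beyond the sleeve. Value: m pressed in, 0 out, 0.006 fully home on a hard stop; takes 3 N to start, 5.4 N to push home
- tray: green tray fixed to the counter, 110 x 110 mm, 16 mm high, wall and floor 5 mm. Origin: centre of its underside
- tray_in (a point): centre of the tray's inner floor, 5 mm above the counter
- cutters_red: red-handled side cutters, 122 mm long, 11 mm high, lying flat; a bystander, origin at the middle of its underside
- remote: black remote control, 192 x 48 x 19 mm, lying flat; a bystander, origin at the middle of its underside
- jar: white jar with a lid, 56 mm across, 60 mm high; a bystander, origin at the middle of its underside
- black_tape: roll of black tape, 55 mm across, 19 mm high; a bystander, origin at the middle of its underside
- driver_blue: blue-handled screwdriver, 152 mm long, lying flat; a bystander, origin at the middle of its underside

How it is judged:
On the way, in this order (a step that is already met when the one before it is completed fails the run):
1. the red stud is held squarely against the pin, the pin fully home (value of joint contact_pin above 0.005 m and contact force between module and tester above 2 N and x of red_stud in the frame of test_head between -0.009 and 0.009 m and y of red_stud in the frame of test_head between -0.009 and 0.009 m and z of red_stud in the frame of test_head below 0.048 m and angle between the y axis of module and the z axis of test_head, either way round below 0.2 rad), for 0.3 s.
2. the yellow stud is held squarely against the pin, the pin fully home (value of joint contact_pin above 0.005 m and contact force between module and tester above 2 N and x of yellow_stud in the frame of test_head between -0.009 and 0.009 m and y of yellow_stud in the frame of test_head between -0.009 and 0.009 m and z of yellow_stud in the frame of test_head below 0.048 m and angle between the x axis of module and the z axis of test_head, either way round below 0.2 rad), for 0.3 s.
3. the blue stud is held squarely against the pin, the pin fully home (value of joint contact_pin above 0.005 m and contact force between module and tester above 2 N and x of blue_stud in the frame of test_head between -0.009 and 0.009 m and y of blue_stud in the frame of test_head between -0.009 and 0.009 m and z of blue_stud in the frame of test_head below 0.048 m and angle between the y axis of module and the z axis of test_head, either way round below 0.2 rad), for 0.3 s.
At the end, for the whole second after the job is handed in: the module stands upright (within 5 degrees) and at rest on the tray's floor, its middle within 35 mm of the tray's, with the tester's pin sprung out again (horizontal distance between module and tray_in below 0.035 m and z of module in the frame of tray_in below 0.004 m and angle between module's own z axis and vertical below 0.08 rad and height (world z) of red_stud above 0.03 m and linear speed of module below 0.02 m/s and value of joint contact_pin below 0.001 m); the robot touches nothing.
It fails at once if the tester is pushed with more than 25 N (contact force between anything else and tester above 25 N).
It fails at once if one of the other things on the counter is shifted by more than 30 mm (distance of any of cutters_red, remote, jar, black_tape, driver_blue from where it was at the start of the episode above 0.03 m).
It also fails if it takes over 72 s, if anything falls off the work surface, if the arm or the gripper's body presses on something with over 40 N, if the wrist force passes 120 N, or if a joint passes its speed limit or range.

## Working session

There is one attempt and no reset: what is moved stays moved. The work goes in short steps, Python scripts to look and compute and a tool call to move; the robot and the scene stay as the last step left them, time stands still between calls to the robot, and variables do not carry over. Pictures are saved under pics/ and viewed, at most 10 in all, crops included, and the job is handed in when it is done.

Besides the shell and the picture viewer there is one more tool, called after "Request:" in YAML: its name, and indented under it one key for each argument. carry_out: Moves the arm, as the interface text tells. Its arguments: {"type":"object","properties":{"series":{"type":"array","items":{"type":"array","items":{"type":"number"}}}},"required":["series"]}

```bash
ls; mkdir -p pics; cat > h.py <<'E'
import numpy as np, cv2
from scipy.spatial.transform import Rotation as R
from cell import robot
def cam(n):
    c=robot.camera(n); return c
def K(c):
    f=c["color"].shape[0]/2/np.tan(np.radians(c["vfov"]/2)); return np.array([[f,0,c["cx"]],[0,f,c["cy"]],[0,0,1]])
def w(c,p): 
    return R.from_rotvec(np.ravel(c["rvec"])).inv().apply(np.array(p)-np.ravel(c["tvec"]))
def proj(c,P): return cv2.projectPoints(np.array(P,float).reshape(-1,1,3),np.array(c["rvec"],float),np.array(c["tvec"],float),K(c),None)[0].reshape(-1,2)
def save(c,n): cv2.imwrite("pics/"+n,c["color"][:,:,::-1])
E
python3 - <<'E'
from h import *
for n in ["scene","top"]:
    c=cam(n); save(c,n+"0.png"); print(n,c["vfov"],c["rvec"],c["tvec"],"pos",w(c,[0,0,0]))
    for q in ["module","red_stud","yellow_stud","blue_stud","tester","test_head","contact_pin","tray","cutters_red","remote","jar","black_tape","driver_blue"]:
        try:
            for d in robot.spot_point(q,n)[:1]: print(q,round(d["confidence"],2),w(c,d["at"]).round(4))
        except Exception as e: print(q,e)
print(robot.read_state(), robot.tip_extent)
E
```

```text
pics
scene 44.31503640830285 [ 2.04682305 -1.03001276  0.50748619] [-0.32162657  0.34956182  1.31770505] pos [-0.47100493 -0.73608825  1.09467445]
module 0.7 [ 0.4592  0.1447 -0.0005]
red_stud 0.65 [0.4597 0.1706 0.0387]
yellow_stud 0.71 [0.4834 0.1432 0.0396]
blue_stud 0.71 [0.4585 0.1184 0.0392]
tester 0.58 [0.6097 0.0238 0.0065]
test_head 0.72 [0.5806 0.031  0.1635]
contact_pin it knows: black_tape, blue_stud, cutters_red, driver_blue, jar, module, red_stud, remote, test_head, tester, tray, tray_in, yellow_stud
tray 0.92 [ 0.4503 -0.2103 -0.0011]
cutters_red 0.54 [4.143e-01 7.500e-03 2.000e-04]
remote 0.75 [ 0.6723 -0.2442  0.0067]
jar 0.86 [0.7037 0.176  0.0028]
driver_blue 0.45 [0.3959 0.3751 0.002 ]
top 52.06712572576055 [ 2.02066371 -2.16944336  0.25434837] [0.06226484 0.55537461 1.4169628 ] pos [0.20863166 0.03990604 1.50830427]
module 0.67 [0.455  0.146  0.0051]
red_stud 0.83 [0.4581 0.1711 0.0401]
yellow_stud 0.81 [0.4846 0.1435 0.0351]
blue_stud 0.69 [0.4594 0.1222 0.0377]
tester 0.95 [0.6034 0.0251 0.005 ]
test_head 0.88 [0.5708 0.025  0.1611]
contact_pin it knows: black_
[... 296 characters left out ...]
.031e-01  3.000e-04]
{'time_s': 1.3, 'qpos': array([-9.28394422e-01,  3.84714525e-01,  7.90760624e-03, -1.76737358e-05,
       -1.19399055e+00, -2.58588015e-01]), 'qd': array([ 0.00059468, -0.0011827 , -0.00117831,  0.00041845,  0.00207142,
       -0.00158403]), 'tau': array([ 5.09721267e-04, -3.92086315e+01,  1.88615620e+01,  4.19053316e+00,
       -3.92872871e-04,  1.29068144e-05]), 'tcp_pos': array([ 0.23405335, -0.57950353,  0.24830366]), 'tool_rot': array([ 3.14158735e+00,  1.55962908e-05, -2.75778527e+00]), 'ft_force': array([-0.31499556,  1.56490379, -0.34166576]), 'ft_torque': array([-0.01502914, -0.00998766, -0.01513838]), 'grasp_force': 0.0, 'finger_gap': 0.08538185643559493} 0.017
```

View pics/scene0.png

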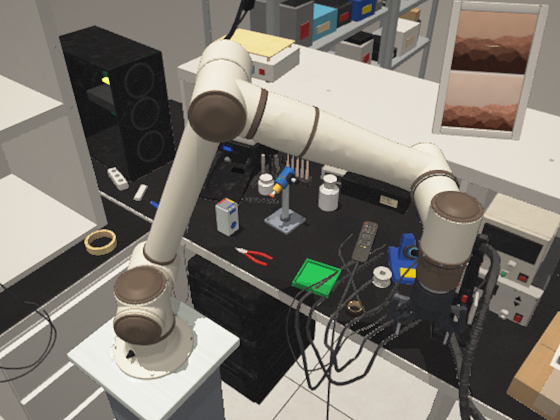

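View pics/top0.png

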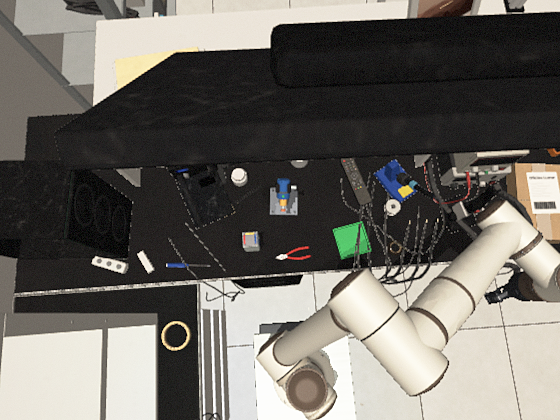

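The scene view shows the module around (228,217), the tester around (285,200) with the pin pointing towards the robot, and the tray around (317,278). The top view shows the module at (251,240), tester at (284,195) and tray at (351,240). Next I'll check an overlay for the yaw values.

```bash
cat > ov.py <<'E'
from h import *
def Rz(a): return R.from_euler('z',a)
def sq(h,z): return np.array([[h,h,z],[-h,h,z],[-h,-h,z],[h,-h,z]])
def crop(c,cen,hw,s,polys):
    x,y=int(cen[0]-hw),int(cen[1]-hw)
    im=cv2.resize(c["color"][y:y+2*hw,x:x+2*hw,::-1].copy(),None,fx=s,fy=s,interpolation=cv2.INTER_CUBIC)
    for P,col in polys:
        q=((proj(c,P)-[x,y]+.5)*s-.5); cv2.polylines(im,[np.round(q).astype(np.int32)],True,col,1,cv2.LINE_AA)
    return im
E
cat > a.py <<'E'
from ov import *
M=np.array([.459,.1455,0]);T=np.array([.607,.0245,0]);ims=[]
for n in ["scene","top"]:
    c=cam(n)
    mp=[(M+sq(.025,0),(255,0,255)),(M+sq(.023,.11),(255,255,0))]
    tp=[(T+sq(.05,.012),(255,0,255)),(T+sq(.05,0),(255,255,0))]
    ims.append(np.hstack([crop(c,proj(c,M+[0,0,.05])[0],25,8,mp)[:,:400],crop(c,proj(c,T+[0,0,.07])[0],40,5,tp)]))
    h=np.mean([robot.spot_point("test_head",n)[0]["at"]],0); print(w(c,h))
cv2.imwrite("pics/ov1.png",cv2.resize(np.vstack(ims),(600,600))if 0 else cv2.resize(np.vstack(ims),(600,600)))
print([a for a in dir(robot) if a[0]!='_'])
E
python3 a.py
```

```text
[0.57686418 0.02726784 0.16514032]
[0.57226639 0.02594545 0.16442113]
['PlanningError', 'camera', 'finish_job', 'read_state', 'spot_point', 'tip_extent', 'trace']
```

View pics/ov1.png

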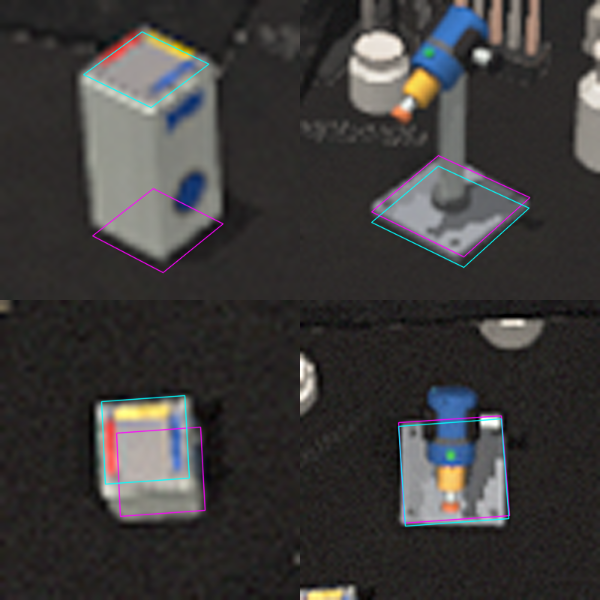

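The module's yaw and the tester's yaw are both near 0. The overlay is within about 1–2 px. I'll fit the module silhouette and read the pin length from the colour along its axis.

```bash
cat > b.py <<'E'
from ov import *
from scipy.optimize import minimize
C={n:cam(n) for n in ["scene","top"]}
reg={}
for n in C:
    for q in ["module","tester","tray"]:
        r=robot.trace(q,n); 
        if r: reg[n,q]=r[0]["region"]
def sil(c,parts):
    S=4; m=np.zeros((420*S,560*S),np.uint8)
    for P in parts:
        h=cv2.convexHull(np.float32(proj(c,P))); cv2.fillPoly(m,[np.round((h+.5)*S).astype(np.int32)],1)
    return cv2.resize(m.astype(np.float32),(560,420),interpolation=cv2.INTER_AREA)
def fit(q,parts,x0,st,ns):
    f=lambda x:sum(np.abs(sil(C[n],parts(x))-reg[n,q]).sum() for n in ns)
    sx=[np.array(x0)]+[np.array(x0)+np.eye(len(x0))[i]*st[i] for i in range(len(x0))]
    r=minimize(f,x0,method="Nelder-Mead",options=dict(initial_simplex=sx,xatol=2e-4,fatol=.05)); print(q,ns,r.x.round(4),round(r.fun,1),[int(reg[n,q].sum()) for n in ns])
def mod(x): return [Rz(x[2]).apply(np.vstack([sq(.025,0),sq(.025,.107),sq(.023,.11)]))+[x[0],x[1],0]]
def tr(x): return [Rz(x[2]).apply(np.vstack([sq(.055,0),sq(.055,.016)]))+[x[0],x[1],0]]
def ft(x):return [Rz(x[2]).apply(np.vstack([sq(.05,0),sq(.05,.012)]))+[x[0],x[1],0]]
for ns in (["scene"],["top"],["scene","top"]):
    fit("module",mod,[.459,.1455,0.],[.004,.004,.06],ns); fit("tray",tr,[.447,-.206,0],[.006,.006,.06],ns)
H=np.array([.575,.0265,.163]); d=np.array([-np.cos(np.pi/6),0,-.5])
for n in C:
    c=C[n]; print(n)
    for s in np.arange(0,.062,.003):
        p=proj(c,H+s*d)[0]; col=cv2.getRectSubPix(c["color"],(1,1),(float(p[0]),float(p[1])))[0,0]; print(int(s*1000),p.round(1),col)
E
python3 b.py
```

```text
module ['scene'] [0.4614 0.1466 0.0486] 53.0 [697]
tray ['scene'] [ 0.4492 -0.2037  0.197 ] 134.2 [1147]
module ['top'] [0.4567 0.1458 0.0333] 46.8 [376]
tray ['top'] [ 0.4427 -0.2017  0.1797] 95.4 [959]
module ['scene', 'top'] [0.458  0.1456 0.0078] 117.9 [697, 376]
tray ['scene', 'top'] [ 0.446  -0.2037  0.1927] 312.0 [1147, 959]
scene
0 [278.9 186.3] [231 177  69]
3 [278.4 187. ] [230 177  70]
6 [277.9 187.8] [227 174  68]
9 [277.4 188.6] [223 170  67]
12 [276.9 189.4] [222 168  66]
15 [276.4 190.2] [211 158  61]
18 [275.8 191. ] [161 124  64]
21 [275.3 191.8] [121 112  94]
24 [274.8 192.6] [127 130 128]
27 [274.3 193.4] [137 139 136]
30 [273.8 194.2] [148 128 118]
33 [273.3 195. ] [182 105  70]
36 [272.8 195.8] [184 102  64]
39 [272.3 196.6] [141  80  54]
42 [271.8 197.4] [90 60 48]
45 [271.3 198.2] [60 57 54]
48 [270.8 198.9] [59 57 55]
51 [270.3 199.7] [46 44 44]
54 [269.8 200.5] [52 50 49]
57 [269.2 201.3] [60 58 56]
60 [268.7 202.2] [62 60 58]
top
0 [283.1 197.1] [ 64 154 142]
3 [283.2 198. ] [ 46  94 177]
6 [283.2 198.9] [149 128 148]
9 [283.3 199.8] [228 174  95]
12 [283.4 200.7] [248 199 102]
15 [283.4 201.6] [247 203 109]
18 [283.5 202.5] [246 201 107]
21 [283.5 203.4] [246 200 104]
24 [283.6 204.3] [244 195 104]
27 [283.7 205.1] [228 182 114]
30 [283.7 206. ] [188 175 156]
33 [283.8 206.9] [179 185 184]
36 [283.8 207.8] [172 163 158]
39 [283.9 208.7] [186 128 104]
42 [284.  209.5] [213 113  72]
45 [284.  210.4] [214 125  94]
48 [284.1 211.3] [187 152 148]
51 [284.1 212.2] [169 176 181]
54 [284.2 213. ] [175 178 180]
57 [284.2 213.9] [142 143 145]
60 [284.3 214.8] [61 62 62]
```

Request:
carry_out:
  series:
    - [85, 0, 0, -30, 0, 0, 0]

```text
time_s: 1.98
tcp_pos: [0.2329, -0.5766, 0.2719]
tool_rot: [3.128, -0.0, -2.759]
ft_force: [0.1, -0.5, -1.4]
finger_gap: 0.0848
grasp_force: 0.0
```

```bash
cat > mv.py <<'E'
from h import *
def down(psi): return R.from_matrix(np.array([[np.cos(psi),np.sin(psi),0],[np.sin(psi),-np.cos(psi),0],[0,0,-1.]]))
def rel(p,Rt):
    s=robot.read_state(); R0=R.from_euler('xyz',s["tool_rot"])
    print("t",s["time_s"],"tcp",s["tcp_pos"].round(4),"F",s["ft_force"].round(1),"q",s["qpos"].round(2),"gap",round(s["finger_gap"],4))
    print("shift mm",(R0.inv().apply(np.array(p)-s["tcp_pos"])*1000).round(1),"rot",(R0.inv()*Rt).as_rotvec().round(3))
E
python3 -c "
from mv import *
rel([.459,.146,.27],down(-np.pi/2+.04))"
```

```text
t 1.9833 tcp [ 0.2329 -0.5766  0.2719] F [ 0.1 -0.5 -1.4] q [-0.93  0.37  0.05 -0.   -1.26 -0.26] gap 0.0848
shift mm [-479.6  585.8    9.7] rot [ 0.012  0.008 -1.228]
```

Request:
carry_out:
  series:
    - [85, -480, 585, 8, 0, 0, -1.23]
    - [85, -480, 585, 8, 0, 0, -1.23]
    - [85, -480, 585, 8, 0, 0, -1.23]
    - [85, -480, 585, 8, 0, 0, -1.23]
    - [85, -480, 585, 8, 0, 0, -1.23]
    - [85, -480, 585, 8, 0, 0, -1.23]
    - [85, -480, 585, 8, 0, 0, -1.23]
    - [85, -480, 585, 8, 0, 0, -1.23]
    - [85, -480, 585, 8, 0, 0, -1.23]
    - [85, -480, 585, 8, 0, 0, -1.23]
    - [85, -480, 585, 8, 0, 0, -1.23]
    - [85, -480, 585, 8, 0, 0, -1.23]
    - [85, -480, 585, 8, 0, 0, -1.23]
    - [85, -480, 585, 8, 0, 0, -1.23]
    - [85, -480, 585, 8, 0, 0, -1.23]
    - [85, -480, 585, 8, 0, 0, -1.23]
    - [85, -480, 585, 8, 0, 0, -1.23]
    - [85, -480, 585, 8, 0, 0, -1.23]
    - [85, -480, 585, 8, 0, 0, -1.23]
    - [85, -480, 585, 8, 0, 0, -1.23]

```text
time_s: 3.65
tcp_pos: [0.4606, 0.145, 0.2698]
tool_rot: [3.141, -0.0, -1.524]
ft_force: [-0.6, -1.2, -0.3]
finger_gap: 0.0852
grasp_force: 0.0
```

Request:
carry_out:
  series:
    - [85, 0, 0, 0, 0, 0, 0]
    - [85, 0, 0, 0, 0, 0, 0]
    - [85, 0, 0, 0, 0, 0, 0]

```text
time_s: 3.9
tcp_pos: [0.4597, 0.1413, 0.2706]
tool_rot: [-3.141, 0.0, -1.529]
ft_force: [0.6, -0.4, 0.8]
finger_gap: 0.085
grasp_force: 0.0
```

```bash
python3 -c "
from mv import *
rel([.459,.146,.078],down(-np.pi/2+.04))"
```

```text
t 3.9 tcp [0.4597 0.1413 0.2706] F [ 0.6 -0.4  0.8] q [ 0.64  0.12 -0.3  -0.   -1.16 -0.6 ] gap 0.085
shift mm [ -4.7   0.5 192.6] rot [-0.     0.     0.001]
```

Request:
carry_out:
  series:
    - [85, -5, 0, 60, 0, 0, 0]
    - [85, -5, 0, 100, 0, 0, 0]
    - [85, -5, 0, 130, 0, 0, 0]
    - [85, -5, 0, 160, 0, 0, 0]
    - [85, -5, 0, 180, 0, 0, 0]
    - [85, -5, 0, 195, 0, 0, 0]
    - [85, -5, 0, 195, 0, 0, 0]
    - [85, -5, 0, 195, 0, 0, 0]
    - [50, -5, 0, 195, 0, 0, 0]
    - [40, -5, 0, 195, 0, 0, 0]
    - [40, -5, 0, 195, 0, 0, 0]
    - [40, -5, 0, 195, 0, 0, 0]
    - [40, -5, 0, 195, 0, 0, 0]
    - [40, -5, 0, 195, 0, 0, 0]
    - [40, -5, 0, 195, 0, 0, 0]

```text
time_s: 5.15
tcp_pos: [0.4598, 0.1476, 0.0766]
tool_rot: [-3.141, 0.0, -1.527]
ft_force: [-2.7, -1.6, 6.6]
finger_gap: 0.0499
grasp_force: 60.3
```

Request:
carry_out:
  series:
    - [40, 0, 0, -30, 0, 0, 0]
    - [40, 0, 0, -60, 0, 0, 0]
    - [40, 0, 0, -90, 0, 0, 0]
    - [40, 0, 0, -120, 0, 0, 0]
    - [40, 0, 0, -120, 0, 0, 0]
    - [40, 0, 0, -120, 0, 0, 0]
    - [40, 0, 0, -120, 0, 0, 0]

```text
time_s: 5.73
tcp_pos: [0.4584, 0.1471, 0.1939]
tool_rot: [3.139, -0.0, -1.529]
ft_force: [-0.5, 0.3, -4.8]
finger_gap: 0.05
grasp_force: 64.1
```

```bash
cat >> mv.py <<'E'
A=np.array([[0,-1,0],[-1,0,0],[0,0,-1.]])
n0=np.array([np.cos(np.pi/6),0,.5]); mz0=np.array([-.5,0,np.cos(np.pi/6)]); HEAD=np.array([.575,.0265,.163])
STUD={"red":(0,.025,.036),"yellow":(.025,0,.036),"blue":(0,-.025,.036)}
def tgt(col,s,off=(0,0,.0766)):
    st=np.array(STUD[col]); nm=np.array([st[0],st[1],0])/.025
    L=np.column_stack([nm,[0,0,1],np.cross(nm,[0,0,1])]); W=np.column_stack([n0,mz0,np.cross(n0,mz0)])
    Rm=W@L.T
    return HEAD-s*n0+Rm@(np.array(off)-st), R.from_matrix(Rm@A)
E
python3 -c "
from mv import *
rel(*tgt('red',.11)); rel(*tgt('red',.0585))
for q in ['red_stud','yellow_stud','blue_stud','module']:
  for n in ['scene','top']:
    c=cam(n); s=robot.read_state(); r=robot.spot_point(q,n)
    if r:
      R0=R.from_euler('xyz',s['tool_rot']); print(q,n,r[0]['confidence'].__round__(2),(1000*R0.inv().apply(w(c,r[0]['at'])-s['tcp_pos'])).round(1))
"
```

```text
t 5.7333 tcp [0.4584 0.1471 0.1939] F [-0.5  0.3 -4.8] q [ 0.65  0.19 -0.41 -0.   -0.97 -0.6 ] gap 0.05
shift mm [119.6  25.5  63.4] rot [ 0.423 -0.407  1.572]
t 5.7333 tcp [0.4584 0.1471 0.1939] F [-0.5  0.3 -4.8] q [ 0.65  0.19 -0.41 -0.   -0.97 -0.6 ] gap 0.05
shift mm [121.5 -18.9  37.5] rot [ 0.423 -0.407  1.572]
red_stud scene 0.94 [-26.   -3.6  32.3]
red_stud top 0.5 [-23.9  -2.4  38.9]
yellow_stud scene 0.8 [  1.  -24.2  42.5]
yellow_stud top 0.4 [  5.7 -27.7  45.6]
blue_stud scene 0.69 [28.9 -2.4 39.2]
blue_stud top 0.58 [28.4  0.9 39. ]
module scene 0.84 [ 2.5 -0.  76.7]
module top 0.4 [ 1.1  4.7 70.4]
```

Request:
carry_out:
  series:
    - [40, 60, 10, 10, 0.12, -0.11, 0.45]
    - [40, 60, 10, 10, 0.12, -0.11, 0.45]
    - [40, 60, 10, 10, 0.12, -0.11, 0.45]
    - [40, 60, 10, 10, 0.12, -0.11, 0.45]
    - [40, 120, 25, 63, 0.423, -0.407, 1.572]
    - [40, 120, 25, 63, 0.423, -0.407, 1.572]
    - [40, 120, 25, 63, 0.423, -0.407, 1.572]
    - [40, 120, 25, 63, 0.423, -0.407, 1.572]
    - [40, 120, 25, 63, 0.423, -0.407, 1.572]
    - [40, 120, 25, 63, 0.423, -0.407, 1.572]
    - [40, 120, 25, 63, 0.423, -0.407, 1.572]
    - [40, 120, 25, 63, 0.423, -0.407, 1.572]
    - [40, 120, 25, 63, 0.423, -0.407, 1.572]
    - [40, 120, 25, 63, 0.423, -0.407, 1.572]
    - [40, 120, 25, 63, 0.423, -0.407, 1.572]
    - [40, 120, 25, 63, 0.423, -0.407, 1.572]
    - [40, 120, 25, 63, 0.423, -0.407, 1.572]
    - [40, 120, 25, 63, 0.423, -0.407, 1.572]
    - [40, 120, 25, 63, 0.423, -0.407, 1.572]
    - [40, 120, 25, 63, 0.423, -0.407, 1.572]

```text
time_s: 8.2
tcp_pos: [0.4681, 0.0354, 0.1743]
tool_rot: [-3.102, 0.466, -3.138]
ft_force: [0.4, -0.3, -2.8]
finger_gap: 0.0495
grasp_force: 66.5
```

```bash
python3 -c "
from mv import *
from ov import crop
o=(0,.0018,.0766)
rel(*tgt('red',.11,o)); rel(*tgt('red',.055,o))
ims=[]
for n in ['scene','top']:
    c=cam(n); ims.append(crop(c,proj(c,[.52,.0265,.14])[0],40,5,[([HEAD,HEAD-.0435*n0],(0,255,0))]))
cv2.imwrite('pics/r1.png',np.hstack(ims))
"
```

```text
t 8.2 tcp [0.4681 0.0354 0.1743] F [ 0.4 -0.3 -2.8] q [ 0.26  0.02 -1.07  1.29 -0.16 -3.09] gap 0.0495
shift mm [44.9 -7.8 25.5] rot [-0.038 -0.057  0.004]
t 8.2 tcp [0.4681 0.0354 0.1743] F [ 0.4 -0.3 -2.8] q [ 0.26  0.02 -1.07  1.29 -0.16 -3.09] gap 0.0495
shift mm [-10.   -8.1  22.4] rot [-0.038 -0.057  0.004]
```

View pics/r1.png

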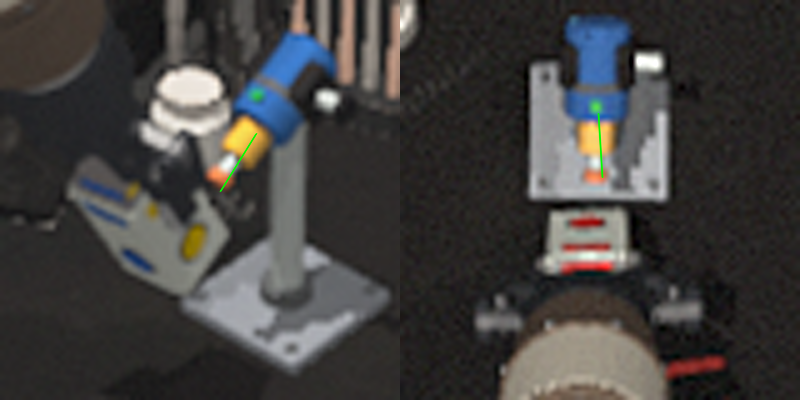

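The scene crop shows the module held with the red stud facing the pin at about (225,190). The arm stopped at its j3, j5 and j6 limits, so this orientation is out of reach. I'll identify the kinematics from the readings so far and pick a rotation about the stud normal that is reachable.

```bash
cat > kin.py <<'E'
from mv import *
from scipy.optimize import least_squares
C=np.array([[0,0,1],[-1,0,0],[0,-1,0.]])
LO=np.array([-3.14,-1.21,-1.07,-3.16,-2.99,-3.1]);HI=np.array([3.14,2.06,1.41,2.05,-.16,3.1])
def fk(q,k,s4=-1):
    h,L1,a,L2,e,D,f=k; r=lambda ax,v:R.from_euler(ax,v)
    R1=r('z',q[0]);R2=R1*r('y',q[1]);R3=R1*r('y',q[1]-q[2]);R5=R3*r('x',s4*q[3])*r('y',-q[4])
    p=np.array([0,0,h])+R2.apply([0,0,L1])+R3.apply([L2,e,a])+R5.apply([D,f,0])
    return p,(R5*r('x',-q[5])*R.from_matrix(C))
E
cat > fit.py <<'E'
from kin import *
D=[([-.928394,.384715,.007908,0,-1.193991,-.258588],[.23405,-.5795,.2483],[3.1416,0,-2.75779]),
([-.93,.37,.05,0,-1.26,-.26],[.2329,-.5766,.2719],[3.128,0,-2.759]),
([.64,.12,-.30,0,-1.16,-.6],[.4597,.1413,.2706],[-3.141,0,-1.529]),
([.65,.19,-.41,0,-.97,-.6],[.4584,.1471,.1939],[3.139,0,-1.529])]
s=robot.read_state(); D.append((s["qpos"],s["tcp_pos"],s["tool_rot"]))
for s4 in (1,-1):
    f=lambda k:np.concatenate([np.r_[fk(q,k,s4)[0]-p] for q,p,_ in D]+[.02*(k-np.array([.25,.45,0,.45,.16,.25,0]))])
    r=least_squares(f,[.25,.45,0,.45,.16,.25,0]); print(s4,r.x.round(4),(f(r.x)[:15]*1000).round(1))
    print([round((R.from_euler('xyz',o).inv()*fk(q,r.x,s4)[1]).magnitude(),3) for q,p,o in D])
E
python3 fit.py
```

```text
1 [ 0.5873  0.5523 -0.0628  0.4547 -0.1953  0.6239  0.036 ] [ 2.  -1.9  1.2  1.6 -4.3  3.7 -3.7 -0.4 -1.7 -8.  -4.9  3.2  2.2 -1.4
 -6.6]
[0.0, 0.006, 0.01, 0.009, 2.578]
-1 [ 0.1918  0.551  -0.0091  0.4303  0.0014  0.2875 -0.1612] [-0.4  0.5 -0.1 -1.  -1.7  2.1 -1.3  0.8 -3.   0.   0.6  1.   0.  -0.
  0.1]
[0.0, 0.006, 0.01, 0.009, 0.0]
```

```bash
cat >> kin.py <<'E'
K7=np.array([0.1918,0.551,-0.0091,0.4303,0.0014,0.2875,-0.1612])
def ik(p,Rt,q0):
    def f(q):
        a,b=fk(q,K7); return np.r_[(a-p)*5,(b.inv()*Rt).as_rotvec()]
    r=least_squares(f,np.clip(q0,LO+.01,HI-.01),bounds=(LO,HI),max_nfev=60); return r.x,np.linalg.norm(r.fun)
OFF=(0,.0018,.0766)
def tphi(col,s,phi,off=OFF):
    p,Rt=tgt(col,s,off); G=R.from_rotvec(phi*n0); c=HEAD-s*n0
    return c+G.apply(p-c),G*Rt
E
cat > scan.py <<'E'
from kin import *
rng=np.random.default_rng(0); s=robot.read_state()["qpos"]
seeds=[s,[.5,.2,-.4,0,-1,0],[.3,.3,0,1.2,-1.2,0],[.3,.3,0,-1.2,-1.2,0],[0,.3,0,-2.5,-1.2,0],[.3,0.5,-.5,1.5,-1.5,2],[.3,.5,-.5,-1.5,-1.5,-2]]
for col in STUD:
    for ph in range(-180,180,15):
        best=None
        for q0 in seeds:
            x,e=ik(*tphi(col,.0435,np.radians(ph)),np.array(q0,float))
            if e<.005:
                m=np.min(np.r_[x-LO,HI-x])
                if best is None or m>best[0]: best=(m,x)
        if best:
            m,x=best;p,Rt=fk(x,K7);tz=Rt.as_matrix()[:,2];R5=Rt*R.from_matrix(C).inv()*R.from_euler('x',x[5])
            B=p-K7[5]*tz; W=B-R5.apply([0,K7[6],0]); c=HEAD-.0435*n0
            print(col,ph,round(m,2),x.round(2),"tz",tz.round(2),"B",B.round(2),"W",W.round(2),"n:",((B-c)@n0).round(2),((W-c)@n0).round(2))
E
python3 scan.py
```

```text
red -165 0.18 [ 0.4   1.43  0.11  0.16 -2.81  2.06] tz [-0.48 -0.26  0.84] B [ 0.68  0.11 -0.14] W [ 0.59  0.25 -0.15] n: -0.02 -0.1
red -150 0.42 [ 0.49  1.38 -0.03  0.45 -2.57  2.39] tz [-0.43 -0.5   0.75] B [ 0.66  0.19 -0.12] W [ 0.53  0.29 -0.13] n: -0.02 -0.14
red -135 0.54 [ 0.58  1.29 -0.14  0.59 -2.35  2.56] tz [-0.35 -0.71  0.61] B [ 0.63  0.26 -0.07] W [ 0.49  0.32 -0.08] n: -0.02 -0.16
red -120 0.45 [ 0.66  1.18 -0.24  0.68 -2.13  2.65] tz [-0.25 -0.87  0.43] B [ 0.6   0.31 -0.01] W [ 0.44  0.35 -0.03] n: -0.02 -0.17
red -105 0.39 [ 0.73  1.05 -0.36  0.74 -1.92  2.71] tz [-0.13 -0.97  0.22] B [0.56 0.34 0.06] W [0.4  0.36 0.04] n: -0.02 -0.17
red -90 0.35 [ 0.78  0.9  -0.48  0.8  -1.7   2.75] tz [ 0. -1.  0.] B [0.52 0.35 0.13] W [0.36 0.35 0.11] n: -0.02 -0.17
red -75 0.33 [ 0.8   0.74 -0.61  0.88 -1.48  2.77] tz [ 0.13 -0.97 -0.22] B [0.47 0.34 0.2 ] W [0.32 0.33 0.18] n: -0.02 -0.17
red -60 0.31 [ 0.79  0.57 -0.74  0.98 -1.26  2.79] tz [ 0.25 -0.87 -0.43] B [0.44 0.31 0.27] W [0.28 0.28 0.24] n: -0.02 -0.17
red -45 0.2 [ 0.72  0.4  -0.87  1.12 -1.02  2.81] tz [ 0.35 -0
[... 6840 characters left out ...]
 W [ 0.64 -0.3   0.23] n: -0.03 0.13
blue 105 0.13 [-0.41  1.01  0.16 -1.3  -2.1   2.97] tz [-0.13  0.97  0.22] B [ 0.56 -0.29  0.05] W [ 0.68 -0.3   0.16] n: -0.03 0.13
blue 120 0.15 [-0.36  1.14  0.27 -1.38 -2.32  2.95] tz [-0.25  0.87  0.43] B [ 0.6  -0.26 -0.01] W [ 0.72 -0.27  0.09] n: -0.03 0.13
blue 135 0.2 [-0.3   1.25  0.36 -1.51 -2.53  2.9 ] tz [-0.35  0.71  0.61] B [ 0.63 -0.21 -0.07] W [ 0.75 -0.23  0.03] n: -0.03 0.13
blue 150 0.25 [-0.24  1.33  0.43 -1.69 -2.74  2.79] tz [-0.43  0.5   0.75] B [ 0.66 -0.14 -0.12] W [ 0.77 -0.19 -0.02] n: -0.03 0.12
blue 165 0.03 [-0.19  1.39  0.45 -2.   -2.96  2.54] tz [-0.48  0.26  0.84] B [ 0.67 -0.06 -0.15] W [ 0.78 -0.15 -0.06] n: -0.03 0.11
```

```bash
cat > c.py <<'E'
from kin import *
def relf(p0,R0,p,Rt): print("  shift",(R0.inv().apply(p-p0)*1000).round(1),"rot",(R0.inv()*Rt).as_rotvec().round(3))
P=np.array([.44,0,.25]);D=down(-1.75)
rel(P,D); print(ik(P,D,[.4,.1,-.4,0,-1,-.5]))
a=tphi('red',.10,np.radians(40)); print(a[0],ik(*a,[-.2,.3,-.3,-1,-1,-.5])); relf(P,D,*a)
E
python3 c.py
```

```text
t 8.3 tcp [0.4666 0.0404 0.1761] F [-0.3  1.9 -4. ] q [ 0.27  0.01 -1.07  1.29 -0.16 -3.1 ] gap 0.0492
shift mm [ -9.5 -43.  -76.6] rot [-0.354  0.368 -1.365]
(array([ 3.71680630e-01,  5.66572393e-02, -4.17102947e-01,  7.18056671e-17,
       -1.09703614e+00, -5.50884304e-01]), np.float64(1.1478365192636573e-15))
[4.52754968e-01 4.02823047e-04 1.28334606e-01] (array([-0.30417211,  0.29764757, -0.42930504, -1.0888765 , -0.96415613,
       -0.35438355]), np.float64(3.190195271879816e-09))
  shift [ -2.7 -12.5 121.7] rot [-0.213 -0.87   1.122]
```

Request:
carry_out:
  series:
    - [40, -10, -43, -76, -0.354, 0.368, -1.365]
    - [40, -10, -43, -76, -0.354, 0.368, -1.365]
    - [40, -10, -43, -76, -0.354, 0.368, -1.365]
    - [40, -10, -43, -76, -0.354, 0.368, -1.365]
    - [40, -10, -43, -76, -0.354, 0.368, -1.365]
    - [40, -10, -43, -76, -0.354, 0.368, -1.365]
    - [40, -10, -43, -76, -0.354, 0.368, -1.365]
    - [40, -10, -43, -76, -0.354, 0.368, -1.365]
    - [40, -10, -43, -76, -0.354, 0.368, -1.365]
    - [40, -10, -43, -76, -0.354, 0.368, -1.365]
    - [40, -10, -43, -76, -0.354, 0.368, -1.365]
    - [40, -10, -43, -76, -0.354, 0.368, -1.365]
    - [40, -10, -43, -76, -0.354, 0.368, -1.365]
    - [40, -10, -43, -76, -0.354, 0.368, -1.365]
    - [40, -10, -43, -76, -0.354, 0.368, -1.365]
    - [40, -10, -43, -76, -0.354, 0.368, -1.365]
    - [40, -10, -43, -76, -0.354, 0.368, -1.365]
    - [40, -10, -43, -76, -0.354, 0.368, -1.365]

```text
time_s: 9.8
tcp_pos: [0.4416, 0.0009, 0.2488]
tool_rot: [3.141, -0.004, -1.747]
ft_force: [-0.9, 0.2, -4.0]
finger_gap: 0.0492
grasp_force: 66.5
```

```bash
python3 -c "
from kin import *
rel(*tphi('red',.10,np.radians(40)))"
```

```text
t 9.8 tcp [0.4416 0.0009 0.2488] F [-0.9  0.2 -4. ] q [ 0.37  0.07 -0.41  0.   -1.09 -0.55] gap 0.0492
shift mm [ -1.9 -11.2 120.5] rot [-0.213 -0.874  1.124]
```

Request:
carry_out:
  series:
    - [40, -2, -11, 40, -0.1, -0.44, 0.56]
    - [40, -2, -11, 40, -0.1, -0.44, 0.56]
    - [40, -2, -11, 40, -0.1, -0.44, 0.56]
    - [40, -2, -11, 40, -0.1, -0.44, 0.56]
    - [40, -2, -11, 40, -0.1, -0.44, 0.56]
    - [40, -2, -11, 40, -0.1, -0.44, 0.56]
    - [40, -2, -11, 120, -0.213, -0.874, 1.124]
    - [40, -2, -11, 120, -0.213, -0.874, 1.124]
    - [40, -2, -11, 120, -0.213, -0.874, 1.124]
    - [40, -2, -11, 120, -0.213, -0.874, 1.124]
    - [40, -2, -11, 120, -0.213, -0.874, 1.124]
    - [40, -2, -11, 120, -0.213, -0.874, 1.124]
    - [40, -2, -11, 120, -0.213, -0.874, 1.124]
    - [40, -2, -11, 120, -0.213, -0.874, 1.124]
    - [40, -2, -11, 120, -0.213, -0.874, 1.124]
    - [40, -2, -11, 120, -0.213, -0.874, 1.124]
    - [40, -2, -11, 120, -0.213, -0.874, 1.124]

```text
time_s: 11.22
tcp_pos: [0.4527, 0.0011, 0.1295]
tool_rot: [2.444, 0.525, -3.139]
ft_force: [0.1, -0.1, -3.9]
finger_gap: 0.0494
grasp_force: 66.8
```

```bash
cat > v.py <<'E'
from kin import *
from ov import crop
import sys
def view(col,fn,s=.0435,ph=40):
    st=np.array(STUD[col]); off=np.array(OFF); ims=[]
    for n in ['scene','top']:
        c=cam(n); S=robot.read_state(); Rm=R.from_euler('xyz',S["tool_rot"])*R.from_matrix(A).inv(); pm=S["tcp_pos"]-Rm.apply(off)
        nm=np.r_[st[:2],0]/.025; t=np.cross(nm,[0,0,1])
        circ=[pm+Rm.apply(st+.011*(np.cos(a)*t+np.sin(a)*np.array([0,0,1]))) for a in np.arange(0,6.28,.3)]
        ims.append(crop(c,proj(c,[.53,.0265,.14])[0],33,6,[([HEAD,HEAD-s*n0],(0,255,0)),(circ,(255,0,255))]))
        r=robot.spot_point(col+'_stud',n)
        if r: print(n,r[0]['confidence'].__round__(2),"spot err in module mm",(1000*(Rm.inv().apply(w(c,r[0]['at'])-pm)-st)).round(1))
    cv2.imwrite('pics/'+fn,np.hstack(ims))
    rel(*tphi(col,.06,np.radians(ph))); rel(*tphi(col,.05,np.radians(ph)))
E
python3 -c "
from v import *
view('red','r2.png')"
```

```text
scene 0.75 spot err in module mm [-4.7  3.6  1.4]
top 0.92 spot err in module mm [-1.4  4.5 -0.9]
t 11.4167 tcp [0.4524 0.001  0.1292] F [-0.4 -0.5 -4.9] q [-0.29  0.29 -0.44 -1.1  -0.96 -0.36] gap 0.0495
shift mm [-39.9  -1.1   0.3] rot [0.002 0.    0.001]
t 11.4167 tcp [0.4524 0.001  0.1292] F [-0.4 -0.5 -4.9] q [-0.29  0.29 -0.44 -1.1  -0.96 -0.36] gap 0.0495
shift mm [-49.9  -1.1   0.3] rot [0.002 0.    0.001]
```

View pics/r2.png

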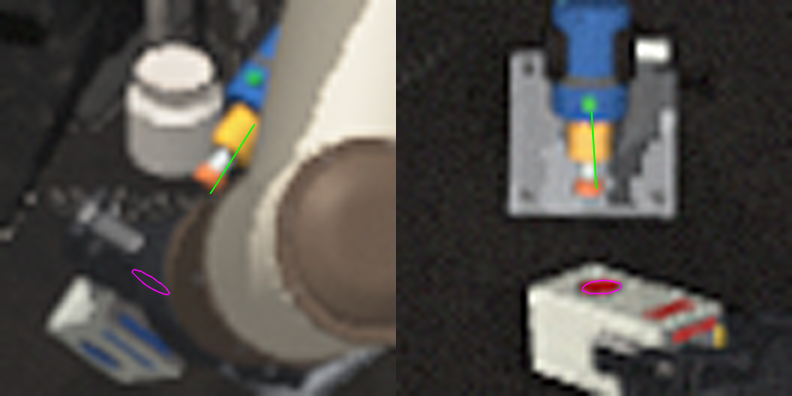

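The top crop shows the stud where predicted, at (601,287). The pin tip at (588,187) is about 3 mm further to +y than my line, so I'll shift the axis and add a small tester yaw.

```bash
cat > patch.py <<'E'
s=open('mv.py').read()
s=s.replace("HEAD=np.array([.575,.0265,.163])","HEAD=np.array([.575,.028,.163]); n0,mz0=R.from_euler('z',-.03).apply([n0,mz0])")
open('mv.py','w').write(s)
E
python3 patch.py; python3 -c "
from kin import *
for s in (.1,.06,.05): rel(*tphi('red',s,np.radians(40)))"
```

```text
t 11.4167 tcp [0.4524 0.001  0.1292] F [-0.4 -0.5 -4.9] q [-0.29  0.29 -0.44 -1.1  -0.96 -0.36] gap 0.0495
shift mm [0.8 3.1 3.4] rot [ 0.017 -0.017  0.021]
t 11.4167 tcp [0.4524 0.001  0.1292] F [-0.4 -0.5 -4.9] q [-0.29  0.29 -0.44 -1.1  -0.96 -0.36] gap 0.0495
shift mm [-39.2   2.3   2.7] rot [ 0.017 -0.017  0.021]
t 11.4167 tcp [0.4524 0.001  0.1292] F [-0.4 -0.5 -4.9] q [-0.29  0.29 -0.44 -1.1  -0.96 -0.36] gap 0.0495
shift mm [-49.2   2.1   2.5] rot [ 0.017 -0.017  0.021]
```

Request:
carry_out:
  series:
    - [40, -20, 3, 3, 0.017, -0.017, 0.021]
    - [40, -35, 3, 3, 0.017, -0.017, 0.021]
    - [40, -42, 2, 3, 0.017, -0.017, 0.021]
    - [40, -46, 2, 3, 0.017, -0.017, 0.021]
    - [40, -49, 2, 3, 0.017, -0.017, 0.021]
    - [40, -49, 2, 3, 0.017, -0.017, 0.021]
    - [40, -49, 2, 3, 0.017, -0.017, 0.021]
    - [40, -49, 2, 3, 0.017, -0.017, 0.021]

```text
time_s: 12.08
tcp_pos: [0.4945, 0.0041, 0.1521]
tool_rot: [2.443, 0.522, 3.109]
ft_force: [-0.3, 0.1, -4.5]
finger_gap: 0.0494
grasp_force: 66.7
```

```bash
python3 -c "
from v import *
view('red','r3.png')
s=robot.read_state(); print('Fn',s['ft_force']@n0)"
```

```text
scene 0.54 spot err in module mm [-5.   7.4  3.5]
top 0.96 spot err in module mm [-2.   3.9  1. ]
t 12.2833 tcp [0.4949 0.0041 0.1524] F [-0.  -0.1 -5. ] q [-0.24  0.28 -0.36 -1.07 -0.94 -0.49] gap 0.0495
shift mm [ 9.2  0.5 -0.3] rot [-0.001  0.001 -0.002]
t 12.2833 tcp [0.4949 0.0041 0.1524] F [-0.  -0.1 -5. ] q [-0.24  0.28 -0.36 -1.07 -0.94 -0.49] gap 0.0495
shift mm [-0.8  0.6 -0.3] rot [-0.001  0.001 -0.002]
Fn -2.5279266475071083
```

View pics/r3.png

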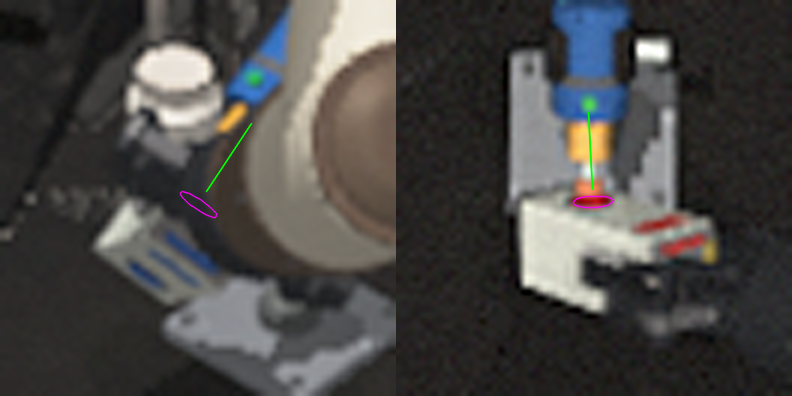

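The top crop shows the stud just short of the pin and centred, at (592,202), within about 2 mm. Now I'll push slowly.

Request:
carry_out:
  series:
    - [40, -2, 0, 0, 0, 0, 0]
    - [40, -4, 0, 0, 0, 0, 0]
    - [40, -6, 0, 0, 0, 0, 0]
    - [40, -8, 0, 0, 0, 0, 0]
    - [40, -8, 0, 0, 0, 0, 0]
    - [40, -8, 0, 0, 0, 0, 0]

```text
time_s: 12.78
tcp_pos: [0.5011, 0.004, 0.156]
tool_rot: [2.443, 0.521, 3.111]
ft_force: [-3.4, -1.5, -5.5]
finger_gap: 0.0492
grasp_force: 67.0
```

Request:
carry_out:
  series:
    - [40, -1, 0, 0, 0, 0, 0]
    - [40, -2, 0, 0, 0, 0, 0]
    - [40, -3, 0, 0, 0, 0, 0]
    - [40, -3, 0, 0, 0, 0, 0]
    - [40, -3, 0, 0, 0, 0, 0]

```text
time_s: 13.2
tcp_pos: [0.5042, 0.0038, 0.1577]
tool_rot: [2.443, 0.522, 3.11]
ft_force: [-5.4, -1.3, -5.7]
finger_gap: 0.0492
grasp_force: 67.1
```

Request:
carry_out:
  series:
    - [40, -1, 0, 0, 0, 0, 0]
    - [40, -1.5, 0, 0, 0, 0, 0]
    - [40, -1.5, 0, 0, 0, 0, 0]
    - [40, -1.5, 0, 0, 0, 0, 0]

```text
time_s: 13.53
tcp_pos: [0.5051, 0.0037, 0.1583]
tool_rot: [2.443, 0.521, 3.111]
ft_force: [-5.5, -2.2, -5.7]
finger_gap: 0.0496
grasp_force: 67.2
```

Request:
carry_out:
  series:
    - [40, -1, 0, 0, 0, 0, 0]
    - [40, -1.5, 0, 0, 0, 0, 0]
    - [40, -1.5, 0, 0, 0, 0, 0]
    - [40, -1.5, 0, 0, 0, 0, 0]
    - [40, -1.5, 0, 0, 0, 0, 0]
    - [40, -1.5, 0, 0, 0, 0, 0]

```text
time_s: 14.03
tcp_pos: [0.5052, 0.0037, 0.1584]
tool_rot: [2.443, 0.519, 3.112]
ft_force: [-7.4, -2.5, -5.8]
finger_gap: 0.0494
grasp_force: 67.3
```

Request:
carry_out:
  series:
    - [40, -0.7, 0, 0, 0, 0, 0]
    - [40, -0.7, 0, 0, 0, 0, 0]
    - [40, -0.7, 0, 0, 0, 0, 0]
    - [40, -0.7, 0, 0, 0, 0, 0]
    - [40, -0.7, 0, 0, 0, 0, 0]
    - [40, -0.7, 0, 0, 0, 0, 0]

```text
time_s: 14.53
tcp_pos: [0.5053, 0.0037, 0.1585]
tool_rot: [2.443, 0.518, 3.112]
ft_force: [-8.5, -3.9, -6.6]
finger_gap: 0.0496
grasp_force: 67.4
```

```bash
python3 -c "
from kin import *
s=robot.read_state(); Rm=R.from_euler('xyz',s['tool_rot'])*R.from_matrix(A).inv(); st=s['tcp_pos']+Rm.apply(np.array(STUD['red'])-OFF)
print('home s (mm)',(HEAD-st)@n0*1000,'lat',(st-HEAD)@mz0*1000, (st-HEAD)[1]*1000)
print(s['ft_force'])
R0=R.from_euler('xyz',s['tool_rot'])
print('back',R0.inv().apply(-n0*90).round(0))
p=s['tcp_pos']-n0*.09
q=ik(p,R0,s['qpos'])[0]
y=tphi('yellow',.125,np.radians(40)); print((R0.inv()*y[1]).as_rotvec(), R0.inv().apply(y[0]-s['tcp_pos']),ik(*y,q))
"
```

```text
home s (mm) 38.95444947030255 lat -0.6779100655117182 0.7439347123713337
[-8.52787585 -3.88287257 -6.5915079 ]
back [90. -0.  0.]
[ 0.00379414 -0.00312261 -1.57390086] [0.08803178 0.00210539 0.00013663] (array([-0.3187195 ,  0.28711527, -0.49655418, -1.13249337, -0.92887908,
        1.27288481]), np.float64(1.535038719753645e-11))
```

Request:
carry_out:
  series:
    - [40, 8, 0, 0, 0, 0, 0]
    - [40, 25, 0, 0, 0, 0, 0]
    - [40, 60, 0, 0, 0, 0, 0]
    - [40, 91, 2, 0, 0, 0, -0.2]
    - [40, 91, 2, 0, 0, 0, -1.574]
    - [40, 91, 2, 0, 0, 0, -1.574]
    - [40, 91, 2, 0, 0, 0, -1.574]
    - [40, 91, 2, 0, 0, 0, -1.574]
    - [40, 91, 2, 0, 0, 0, -1.574]
    - [40, 91, 2, 0, 0, 0, -1.574]
    - [40, 91, 2, 0, 0, 0, -1.574]
    - [40, 91, 2, 0, 0, 0, -1.574]
    - [40, 91, 2, 0, 0, 0, -1.574]
    - [40, 91, 2, 0, 0, 0, -1.574]
    - [40, 91, 2, 0, 0, 0, -1.574]
    - [40, 91, 2, 0, 0, 0, -1.574]
    - [40, 91, 2, 0, 0, 0, -1.574]
    - [40, 91, 2, 0, 0, 0, -1.574]

```text
time_s: 16.03
tcp_pos: [0.4305, 0.0075, 0.1165]
tool_rot: [-2.492, 0.588, -1.204]
ft_force: [-0.6, -0.4, -3.4]
finger_gap: 0.0494
grasp_force: 67.1
```

```bash
python3 -c "
from v import *
rel(*tphi('yellow',.049,np.radians(40)))
view('yellow','y1.png')"
```

```text
t 16.0333 tcp [0.4305 0.0075 0.1165] F [-0.6 -0.4 -3.4] q [-0.31  0.28 -0.5  -1.14 -0.92  1.27] gap 0.0494
shift mm [ -0.4 -73.8  -0. ] rot [-0.004 -0.002  0.001]
scene 0.5 spot err in module mm [3.8 0.3 0.1]
top 0.83 spot err in module mm [ 2.5 -2.3 -1.3]
t 16.2333 tcp [0.4291 0.0077 0.1159] F [-0.  -0.2 -4. ] q [-0.31  0.28 -0.51 -1.14 -0.92  1.27] gap 0.0491
shift mm [ -0.2 -64.3  -0.3] rot [-0.002 -0.001  0.001]
t 16.2333 tcp [0.4291 0.0077 0.1159] F [-0.  -0.2 -4. ] q [-0.31  0.28 -0.51 -1.14 -0.92  1.27] gap 0.0491
shift mm [ -0.2 -74.3  -0.3] rot [-0.002 -0.001  0.001]
```

View pics/y1.png

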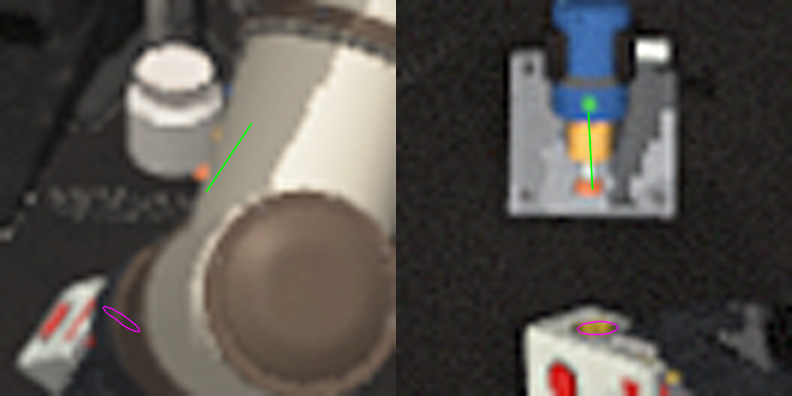

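The top crop shows the yellow stud as predicted, at (597,327), in line with the pin.

Request:
carry_out:
  series:
    - [40, 0, -30, 0, 0, 0, 0]
    - [40, 0, -55, 0, 0, 0, 0]
    - [40, 0, -66, 0, 0, 0, 0]
    - [40, 0, -72, 0, 0, 0, 0]
    - [40, 0, -75, 0, 0, 0, 0]
    - [40, 0, -77, 0, 0, 0, 0]
    - [40, 0, -79, 0, 0, 0, 0]
    - [40, 0, -80, 0, 0, 0, 0]
    - [40, 0, -81, 0, 0, 0, 0]
    - [40, 0, -82, 0, 0, 0, 0]
    - [40, 0, -83, 0, 0, 0, 0]
    - [40, 0, -83, 0, 0, 0, 0]
    - [40, 0, -83, 0, 0, 0, 0]

```text
time_s: 17.32
tcp_pos: [0.4993, 0.0057, 0.1566]
tool_rot: [-2.496, 0.59, -1.203]
ft_force: [-3.8, -1.0, -5.3]
finger_gap: 0.0496
grasp_force: 67.1
```

Request:
carry_out:
  series:
    - [40, 0, -1, 0, 0, 0, 0]
    - [40, 0, -2, 0, 0, 0, 0]
    - [40, 0, -3, 0, 0, 0, 0]
    - [40, 0, -4, 0, 0, 0, 0]
    - [40, 0, -5, 0, 0, 0, 0]
    - [40, 0, -5, 0, 0, 0, 0]
    - [40, 0, -5, 0, 0, 0, 0]

```text
time_s: 17.9
tcp_pos: [0.5034, 0.0054, 0.159]
tool_rot: [-2.497, 0.589, -1.203]
ft_force: [-5.7, -2.7, -7.0]
finger_gap: 0.0497
grasp_force: 67.3
```

Request:
carry_out:
  series:
    - [40, 0, -1, 0, 0, 0, 0]
    - [40, 0, -2, 0, 0, 0, 0]
    - [40, 0, -2, 0, 0, 0, 0]
    - [40, 0, -2, 0, 0, 0, 0]
    - [40, 0, -2, 0, 0, 0, 0]
    - [40, 0, -2, 0, 0, 0, 0]
    - [40, 0, -2, 0, 0, 0, 0]

```text
time_s: 18.48
tcp_pos: [0.5036, 0.0054, 0.1591]
tool_rot: [-2.5, 0.591, -1.203]
ft_force: [-9.9, -3.6, -6.2]
finger_gap: 0.0495
grasp_force: 67.5
```

Request:
carry_out:
  series:
    - [40, 0, 0, 0, 0, 0, 0]
    - [40, 0, 0, 0, 0, 0, 0]
    - [40, 0, 0, 0, 0, 0, 0]
    - [40, 0, 0, 0, 0, 0, 0]

```text
time_s: 18.82
tcp_pos: [0.5036, 0.0054, 0.1591]
tool_rot: [-2.5, 0.591, -1.203]
ft_force: [-8.6, -2.8, -7.7]
finger_gap: 0.0498
grasp_force: 67.5
```

```bash
python3 -c "
from kin import *
s=robot.read_state(); R0=R.from_euler('xyz',s['tool_rot']); Rm=R0*R.from_matrix(A).inv(); st=s['tcp_pos']+Rm.apply(np.array(STUD['yellow'])-OFF)
print('home s (mm)',(HEAD-st)@n0*1000,'lat',(st-HEAD)@mz0*1000, (st-HEAD)[1]*1000)
y=tphi('blue',.125,np.radians(40)); print((R0.inv()*y[1]).as_rotvec(), R0.inv().apply(y[0]-s['tcp_pos'])*1000,ik(*y,s['qpos']+[0,0,-.1,0,0,1.5]))
"
```

```text
home s (mm) 38.35046651290185 lat -0.3685701104761208 1.1139676650252055
[ 0.00346348  0.00405812 -1.57087397] [ 1.65134701 88.6443821   0.18214456] (array([-0.32389428,  0.29149442, -0.49806148, -1.13396878, -0.92969515,
        2.85226891]), np.float64(2.3384407044355074e-15))
```

Request:
carry_out:
  series:
    - [40, 0, 8, 0, 0, 0, 0]
    - [40, 0, 25, 0, 0, 0, 0]
    - [40, 0, 60, 0, 0, 0, 0]
    - [40, 2, 91, 0, 0, 0, -0.2]
    - [40, 2, 91, 0, 0.003, 0.004, -1.571]
    - [40, 2, 91, 0, 0.003, 0.004, -1.571]
    - [40, 2, 91, 0, 0.003, 0.004, -1.571]
    - [40, 2, 91, 0, 0.003, 0.004, -1.571]
    - [40, 2, 91, 0, 0.003, 0.004, -1.571]
    - [40, 2, 91, 0, 0.003, 0.004, -1.571]
    - [40, 2, 91, 0, 0.003, 0.004, -1.571]
    - [40, 2, 91, 0, 0.003, 0.004, -1.571]
    - [40, 2, 91, 0, 0.003, 0.004, -1.571]
    - [40, 2, 91, 0, 0.003, 0.004, -1.571]
    - [40, 2, 91, 0, 0.003, 0.004, -1.571]
    - [40, 2, 91, 0, 0.003, 0.004, -1.571]
    - [40, 2, 91, 0, 0.003, 0.004, -1.571]
    - [40, 2, 91, 0, 0.003, 0.004, -1.571]
    - [40, 2, 91, 0, 0.003, 0.004, -1.571]

```text
time_s: 20.4
tcp_pos: [0.4295, 0.006, 0.1146]
tool_rot: [-2.443, -0.53, -0.034]
ft_force: [-0.3, -0.8, -4.9]
finger_gap: 0.0495
grasp_force: 67.0
```

```bash
python3 -c "
from v import *
view('blue','b1.png')"
```

```text
scene 0.6 spot err in module mm [ 0.8 -3.4 -2.2]
top 0.74 spot err in module mm [ 0.6 -0.4 -1.3]
t 20.6 tcp [0.4286 0.0062 0.1141] F [ 0.2  0.1 -4.1] q [-0.31  0.29 -0.51 -1.15 -0.92  2.86] gap 0.0494
shift mm [63.8 -0.4 -0. ] rot [ 0.002 -0.006  0.001]
t 20.6 tcp [0.4286 0.0062 0.1141] F [ 0.2  0.1 -4.1] q [-0.31  0.29 -0.51 -1.15 -0.92  2.86] gap 0.0494
shift mm [73.8 -0.3  0. ] rot [ 0.002 -0.006  0.001]
```

Request:
carry_out:
  series:
    - [40, 30, 0, 0, 0, 0, 0]
    - [40, 55, 0, 0, 0, 0, 0]
    - [40, 66, 0, 0, 0, 0, 0]
    - [40, 71, 0, 0, 0, 0, 0]
    - [40, 74, 0, 0, 0, 0, 0]
    - [40, 76, 0, 0, 0, 0, 0]
    - [40, 78, 0, 0, 0, 0, 0]
    - [40, 79, 0, 0, 0, 0, 0]
    - [40, 80, 0, 0, 0, 0, 0]
    - [40, 81, 0, 0, 0, 0, 0]
    - [40, 82, 0, 0, 0, 0, 0]
    - [40, 83, 0, 0, 0, 0, 0]
    - [40, 83, 0, 0, 0, 0, 0]
    - [40, 83, 0, 0, 0, 0, 0]

```text
time_s: 21.77
tcp_pos: [0.4991, 0.0039, 0.1553]
tool_rot: [-2.444, -0.527, -0.032]
ft_force: [-3.5, -1.8, -6.4]
finger_gap: 0.0494
grasp_force: 67.0
```

Request:
carry_out:
  series:
    - [40, 1, 0, 0, 0, 0, 0]
    - [40, 2, 0, 0, 0, 0, 0]
    - [40, 3, 0, 0, 0, 0, 0]
    - [40, 4, 0, 0, 0, 0, 0]
    - [40, 5, 0, 0, 0, 0, 0]
    - [40, 5, 0, 0, 0, 0, 0]
    - [40, 5, 0, 0, 0, 0, 0]

```text
time_s: 22.35
tcp_pos: [0.502, 0.0037, 0.1571]
tool_rot: [-2.444, -0.525, -0.03]
ft_force: [-7.7, -4.1, -6.6]
finger_gap: 0.0494
grasp_force: 67.2
```

Request:
carry_out:
  series:
    - [40, 1, 0, 0, 0, 0, 0]
    - [40, 1, 0, 0, 0, 0, 0]
    - [40, 1, 0, 0, 0, 0, 0]
    - [40, 1, 0, 0, 0, 0, 0]
    - [40, 1, 0, 0, 0, 0, 0]
    - [40, 1, 0, 0, 0, 0, 0]
    - [40, 1, 0, 0, 0, 0, 0]
    - [40, 1, 0, 0, 0, 0, 0]

```text
time_s: 23.02
tcp_pos: [0.5021, 0.0037, 0.1571]
tool_rot: [-2.444, -0.523, -0.029]
ft_force: [-9.2, -3.5, -6.9]
finger_gap: 0.0496
grasp_force: 67.2
```

```bash
python3 -c "
from kin import *
s=robot.read_state(); R0=R.from_euler('xyz',s['tool_rot']); Rm=R0*R.from_matrix(A).inv(); st=s['tcp_pos']+Rm.apply(np.array(STUD['blue'])-OFF)
print('home s (mm)',(HEAD-st)@n0*1000,'lat',(st-HEAD)@mz0*1000, (st-HEAD)[1]*1000,s['ft_force']@n0)
for psi in (-.7,-.5,0,.19,.5):
  D=down(psi)
  for P in ([.43,-.05,.27],[.446,-.2035,.09]):
    print(psi,ik(np.array(P),D,[0,.1,-.4,0,-1,2.]))
D=down(-.2)
b=s['tcp_pos']-n0*.09
print((R0.inv()*D).as_rotvec(),R0.inv().apply(b-s['tcp_pos']),R0.inv().apply(np.array([.44,-.1,.27])-s['tcp_pos'])*1000)
"
```

```text
home s (mm) 38.63288517410871 lat -0.13602987328039812 0.6102792177027777 -11.289919638503068
-0.7 (array([ 2.62325078e-01,  2.50051522e-02, -3.98490411e-01, -7.02345669e-12,
       -1.14730076e+00,  6.08471249e-01]), np.float64(1.779589471334152e-11))
-0.7 (array([-9.60274612e-02,  3.50669795e-01, -5.08347994e-01, -1.59755027e-15,
       -7.11778537e-01,  9.66823788e-01]), np.float64(1.9510017791091153e-15))
-0.5 (array([ 2.62325078e-01,  2.50051522e-02, -3.98490411e-01, -4.91681535e-14,
       -1.14730076e+00,  8.08471249e-01]), np.float64(6.226854518762099e-14))
-0.5 (array([-9.60274612e-02,  3.50669795e-01, -5.08347994e-01,  2.17708323e-16,
       -7.11778537e-01,  1.16682379e+00]), np.float64(5.132905769563414e-16))
0 (array([ 2.62325077e-01,  2.50051525e-02, -3.98490410e-01, -5.48596638e-10,
       -1.14730076e+00,  1.30847125e+00]), np.float64(8.80732485182344e-10))
0 (array([-9.60274616e-02,  3.50669795e-01, -5.08347993e-01, -1.23848858e-09,
       -7.11778538e-01,  1.66682379e+00]), np.float64(1.0363651988977026e-09))
0.19 (array([ 2.62325078e-01,  2.50051522e-02, -3.98490411e-01,  4.84589663e-11,
       -1.14730076e+00,  1.49847125e+00]), np.float64(9.326172096710289e-11))
0.19 (array([-9.60274616e-02,  3.50669795e-01, -5.08347993e-01, -1.42648409e-09,
       -7.11778538e-01,  1.85682379e+00]), np.float64(1.1943278218473002e-09))
0.5 (array([ 2.62325078e-01,  2.50051523e-02, -3.98490411e-01, -9.84919617e-11,
       -1.14730076e+00,  1.80847125e+00]), np.float64(1.5430996495037253e-10))
0.5 (array([-9.60274617e-02,  3.50669796e-01, -5.08347993e-01, -1.68477865e-09,
       -7.11778539e-01,  2.16682379e+00]), np.float64(1.4117391866597663e-09))
[-0.72431851 -0.4432831   0.34258626] [-8.99999753e-02 -1.82642534e-06  6.66040339e-05] [   5.2447545    -0.91954649 -165.27909602]
```

Request:
carry_out:
  series:
    - [40, -8, 0, 0, 0, 0, 0]
    - [40, -25, 0, 0, 0, 0, 0]
    - [40, -60, 0, 0, 0, 0, 0]
    - [40, -93, 0, 0, 0, 0, 0]
    - [40, -93, 0, 0, 0, 0, 0]
    - [40, -93, 0, 0, 0, 0, 0]
    - [40, -93, 0, 0, 0, 0, 0]

```text
time_s: 23.6
tcp_pos: [0.4275, 0.0056, 0.1131]
tool_rot: [-2.445, -0.534, -0.033]
ft_force: [1.0, -0.3, -3.4]
finger_gap: 0.0494
grasp_force: 67.0
```

```bash
python3 -c "
from kin import *
D=down(.19)
off=np.array([0,.0018,0]); Rm=D*R.from_matrix(A).inv()
for z in (.2,.25): rel(np.array([.446,-.2035,z])+Rm.apply(off),D)"
```

```text
t 23.6 tcp [0.4275 0.0056 0.1131] F [ 1.  -0.3 -3.4] q [-0.32  0.29 -0.51 -1.15 -0.92  2.87] gap 0.0494
shift mm [  64.6  119.9 -182.1] rot [-0.618 -0.583 -0.024]
t 23.6 tcp [0.4275 0.0056 0.1131] F [ 1.  -0.3 -3.4] q [-0.32  0.29 -0.51 -1.15 -0.92  2.87] gap 0.0494
shift mm [  90.1   92.3 -215.1] rot [-0.618 -0.583 -0.024]
```

Request:
carry_out:
  series:
    - [40, 65, 120, -182, -0.618, -0.583, -0.024]
    - [40, 65, 120, -182, -0.618, -0.583, -0.024]
    - [40, 65, 120, -182, -0.618, -0.583, -0.024]
    - [40, 65, 120, -182, -0.618, -0.583, -0.024]
    - [40, 65, 120, -182, -0.618, -0.583, -0.024]
    - [40, 65, 120, -182, -0.618, -0.583, -0.024]
    - [40, 65, 120, -182, -0.618, -0.583, -0.024]
    - [40, 65, 120, -182, -0.618, -0.583, -0.024]
    - [40, 65, 120, -182, -0.618, -0.583, -0.024]
    - [40, 65, 120, -182, -0.618, -0.583, -0.024]
    - [40, 65, 120, -182, -0.618, -0.583, -0.024]
    - [40, 65, 120, -182, -0.618, -0.583, -0.024]
    - [40, 65, 120, -182, -0.618, -0.583, -0.024]

```text
time_s: 24.68
tcp_pos: [0.4427, -0.2036, 0.1987]
tool_rot: [-3.139, 0.003, 0.19]
ft_force: [-0.1, -0.2, -4.0]
finger_gap: 0.0494
grasp_force: 66.7
```

```bash
python3 -c "
from kin import *
from ov import crop,sq
D=down(.19)
off=np.array([0,.0018,0]); Rm=D*R.from_matrix(A).inv()
rel(np.array([.446,-.2035,.0816])+Rm.apply(off),D)
ims=[]
for n in ['scene','top']:
    c=cam(n); S=robot.read_state(); Q=R.from_euler('xyz',S['tool_rot'])*R.from_matrix(A).inv(); pm=S['tcp_pos']-Q.apply(np.array(OFF))
    P=[(pm+Q.apply(sq(.025,z)),(255,0,255)) for z in (0,.107)]+[(np.array([.446,-.2035,0])+R.from_euler('z',.19).apply(sq(.055,.016)),(0,255,255))]
    ims.append(crop(c,proj(c,[.446,-.2035,.08])[0],50,4,P))
cv2.imwrite('pics/t1.png',np.hstack(ims))
"
```

```text
t 24.6833 tcp [ 0.4427 -0.2036  0.1987] F [-0.1 -0.2 -4. ] q [-0.1   0.2  -0.39 -0.   -0.98  1.86] gap 0.0494
shift mm [  1.8   0.9 117.1] rot [-0.003  0.003  0.   ]
```

View pics/t1.png

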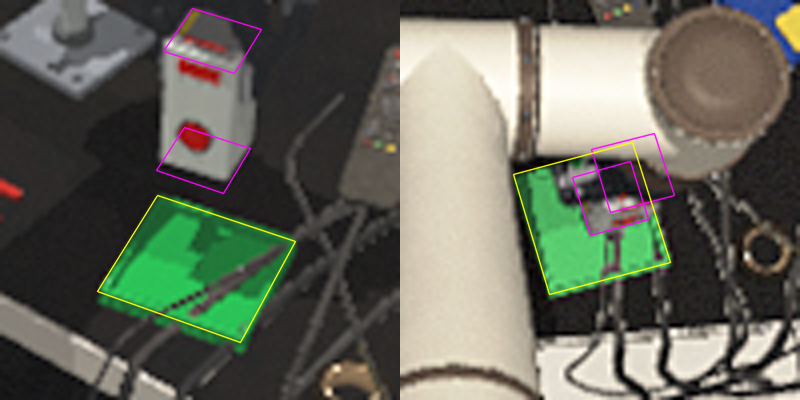

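The module hangs upright over the tray, and the tray outline matches in both views. Lowering now.

Request:
carry_out:
  series:
    - [40, 2, 1, 35, -0.003, 0.003, 0]
    - [40, 2, 1, 70, -0.003, 0.003, 0]
    - [40, 2, 1, 95, -0.003, 0.003, 0]
    - [40, 2, 1, 107, -0.003, 0.003, 0]
    - [40, 2, 1, 112, -0.003, 0.003, 0]
    - [40, 2, 1, 114, -0.003, 0.003, 0]
    - [40, 2, 1, 115, -0.003, 0.003, 0]
    - [40, 2, 1, 116, -0.003, 0.003, 0]
    - [40, 2, 1, 116, -0.003, 0.003, 0]
    - [40, 2, 1, 116, -0.003, 0.003, 0]

```text
time_s: 25.62
tcp_pos: [0.4451, -0.2038, 0.0835]
tool_rot: [3.14, -0.001, 0.192]
ft_force: [-0.2, 0.4, -4.7]
finger_gap: 0.0492
grasp_force: 66.6
```

Request:
carry_out:
  series:
    - [40, 0, 0, 1, 0, 0, 0]
    - [40, 0, 0, 2, 0, 0, 0]
    - [40, 0, 0, 2.5, 0, 0, 0]
    - [40, 0, 0, 2.5, 0, 0, 0]
    - [40, 0, 0, 2.5, 0, 0, 0]

```text
time_s: 26.03
tcp_pos: [0.445, -0.2038, 0.0818]
tool_rot: [3.139, -0.0, 0.193]
ft_force: [-2.8, 1.4, 6.2]
finger_gap: 0.0493
grasp_force: 67.7
```

Touching the floor (the force went from -4.7 N to +6.2 N). I'll release and lift away.

Request:
carry_out:
  series:
    - [52, 0, 0, 0, 0, 0, 0]
    - [60, 0, 0, 0, 0, 0, 0]
    - [70, 0, 0, 0, 0, 0, 0]
    - [85, 0, 0, 0, 0, 0, 0]
    - [85, 0, 0, 0, 0, 0, 0]
    - [85, 0, 0, 0, 0, 0, 0]
    - [85, 0, 0, -10, 0, 0, 0]
    - [85, 0, 0, -30, 0, 0, 0]
    - [85, 0, 0, -60, 0, 0, 0]
    - [85, 0, 0, -100, 0, 0, 0]
    - [85, 0, 0, -140, 0, 0, 0]
    - [85, 0, 0, -150, 0, 0, 0]
    - [85, 0, 0, -150, 0, 0, 0]
    - [85, 0, 0, -150, 0, 0, 0]

```text
time_s: 27.2
tcp_pos: [0.4445, -0.2033, 0.2303]
tool_rot: [3.141, -0.001, 0.191]
ft_force: [-0.4, 0.6, -1.5]
finger_gap: 0.0847
grasp_force: 0.0
```

```bash
python3 -c "
from ov import *
c=cam('scene'); cv2.imwrite('pics/end.png',crop(c,proj(c,[.48,-.1,.05])[0],80,5,[]))
for n in ['scene','top']:
  c=cam(n)
  for q in ['module','red_stud']:
    r=robot.spot_point(q,n)
    if r: print(n,q,w(c,r[0]['at']).round(3))
"
```

```text
scene module [ 0.451 -0.204  0.003]
scene red_stud [ 0.425 -0.208  0.045]
top module [ 0.443 -0.201  0.008]
top red_stud [ 0.424 -0.21   0.041]
```

View pics/end.png

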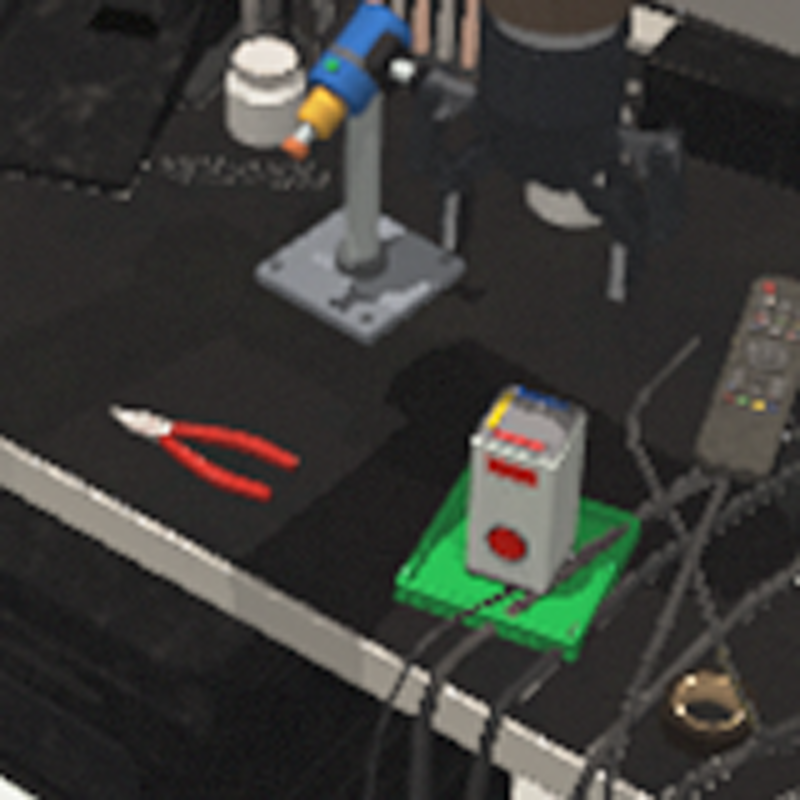

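The module stands upright in the middle of the tray at (525,490). The gripper is clear, the pin is sprung out again and the bystanders in view haven't moved.

```bash
python3 -c "
from cell import robot
print(robot.finish_job())"
```

```text
the job is handed in; nothing more can be done
None
```

I pushed the red, yellow and blue studs in turn against the pin until the force readings showed the hard stop (about 8–9 N). I then set the module upright and released it in the middle of the tray, and handed the job in at about 27 s; no verdict came back.

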